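# Build the exposure stack and hold the shutter open

### The arm

A 6-joint arm with a two-finger parallel gripper is mounted at the origin on the work surface; the furniture and walls round the work are solid. World frame = base frame: x ahead of the robot, y to its left, z up, the work surface at z = 0. Lengths are in m, angles in degrees, forces in N, time in s.
With the tool pointing down it reaches from about 0.35 to 0.875 m from the base axis. Payload 4.2 kg.
Tool frame: the origin (TCP) lies midway between the tips of the shut fingers; the grasp point (between the pads) lies 19 mm behind it; z points along the fingers, y is the line along which they close (so a half turn about z gives the same grasp; the last joint's range is limited). The gripper opens to 87 mm and grips with 3 to 60 N. Pads are 19 mm wide; open, the fingers measure 117 mm over their backs; the gripper's body (75 mm by 190 mm) begins 51 mm behind the grasp point.
Start: joints at [-56.058, 22.042, 0.453, 0, -68.411, -14.817], TCP at [0.205, -0.59, 0.223] pointing down, gripper open.
Joint ranges: [-179.83, 179.83], [-69.29, 118.12], [-61.27, 80.66], [-181.25, 117.63], [-171.15, -9.14], [-177.46, 177.46]. Speed limits (degrees/s): [159.86, 159.86, 180, 180, 180, 180].

### API

Orientations are given as [roll, pitch, yaw] about the fixed x, y, z axes, in that order (R = Rz(yaw) Ry(pitch) Rx(roll)).
In Python, from workcell import env gives the robot as it stands. The module is installed in compiled form; this text tells all that it offers. Calls block until the motion is done:
- env.goto(position, orientation): joint-space move of the TCP to a pose.
- env.move_straight(position, rotation=None, rate=0.15, force_limit=None): straight line of the TCP; rotation=None keeps the orientation; rate is the mean speed in m/s. With force_limit (N) it stops when the force on the tool has changed by that much, and returns True; else False.
- env.set_joints(angles): joint-space move.
- env.gripper_to(opening, grasp_force=None): opening from 0.0 (shut) to 1.0 (fully open); grasp_force is the grip in N (None keeps the last); returns when the fingers have stopped.
- env.dwell(seconds).
- env.inverse_kinematics(position, orientation): joint angles nearest the present ones, or None.
- env.read_state(): the state.
- env.grab_frame(name): name is "scene" or "top" or "wrist"; returns a dict with "image" (400x640x3 uint8, blue, green, red), "fx", "fy", "cx", "cy" (pixels), "position" and "orientation" of the camera in the world. Camera axes: x right, y up, looking along -z (the intrinsics and any distortion apply to the point x, -y, -z); pixel columns grow to the right and rows downward; lengths in m; the calibration is good to about 2 mm. A picture is of the moment at which its call begins. There is no depth.
A pose or a line that the arm cannot do raises env.Unreachable and nothing moves.
- env.close_job(): hands the job in; it is judged then, once.
Trained networks look in a picture, given as the dict that the camera call returned (one of the last four; its "shot" number tells which), for a name from the list of things; names that differ only in an ending like _2 or _b are one class to them, and where a whole thing is asked for, a point or a joint stands for the part that bears it (a point fixed in the world has none). Each returns a list of dicts, best first, with "score" (0 to 1); they miss things now and then, are a little off and sometimes report something else, mostly with a low value. They report only what shows in the picture. A call takes as long as a camera call. They do not tell look-alikes from the thing itself.
- env.search_frame(picture, thing): "xyz" ([x, y, z] in m, in world coordinates, good to about 4 mm: the middle of the surface that is visible of it).
- env.trace(picture, thing): "mask" (400x640 bool, what is visible of it).
The state is a dict: "clock": time; "joint_positions": joint angles; "qvel": joint speeds; "joint_torque": joint torques, N m; "position": TCP position; "tool_rot": TCP orientation; "force": force on the tool from outside, world axes, zero at the start; "wrist_torque": the same for the moment, N m; "opening": opening from 0.0 (shut) to 1.0 (fully open); "finger_force": force on a finger pad.
Only numpy, scipy, OpenCV 4.12 (cv2) and the standard library are available. Lean on these libraries where they do the work, as an engineer would, in place of code of your own. Each camera call takes 0.05 s, during which the arm holds its last target. There are 200 camera calls.

### The job

On the exposure box, lay the black-framed mask plate squarely on the white-framed sample plate, then the orange-framed filter plate squarely on the mask, edges flush all round, letting go of each and leaving the sample plate where it lies. Then pull the box's spring-return shutter handle straight out until its red pointer stands within the width of the green clip on the scale rail, and finish while still holding it there: the shutter snaps shut if it is let go. Leave the timer, the tape and the vial alone.

Things in the scene. Friction and masses are not known exactly. Their poses are not given: they have to be found in the camera images.
- exposure_box: grey light box fixed to the table, 110 x 110 mm, 50 mm high, window in its flat top. Origin: centre of its underside; z up; -x points out of the front face, the way the shutter pulls. An aluminium scale rail (12 mm wide, 26 mm high) runs out from the front face along -x, centre line at y = +46 mm, from x = -55 to -205 mm. Its place varies; turned up to 0.25 rad.
- shutter (a joint): how far the shutter slide is pulled out along the box's -x axis, m: 0 shut (start), end stop at 0.09. A spring pulls it shut with 3 N at 0, growing by 60 N/m. The green clip stands at 0.045 to 0.066.
- shutter_handle (a point): grip point on the shutter's black upright paddle handle: its middle, 12 mm below the top edge. Paddle 12 mm thick (box x), 50 mm wide (box y), z = 28 to 70 mm; shut, its middle is 116 mm in front of the box's centre, with a 55 mm gap to the front face; a steel tongue (34 mm wide, top at z = 33 mm) crosses that gap. Turns with the box, moves with the slide.
- pointer_tip (a point): end of the red pointer (3 mm thick) that sticks out sideways (box +y) from the paddle over the scale rail; it is at the same x (box axes) as the middle of the paddle, at z = 32 mm.
- index_clip: green clip on the scale rail, fixed, 10 mm long along the rail, top at z = 30 mm; its origin lies at the middle of its length, at table height, and its axes are the box's. The pointer passes just above it.
- sample_plate: white-framed flat plate with a clear pane, 54 mm along its x, 80 mm along its y, 12 mm thick, about 80 g, lying loose on the exposure box's top (z = 50 mm) near the middle, its axes nearly those of the box. Origin: centre of its underside.
- mask_plate: black-framed flat plate with a pale pane with five black bars, 54 mm along its x, 80 mm along its y, 12 mm thick, about 80 g, lying loose on the table. Origin: centre of its underside. Half a turn makes no difference.
- filter_plate: orange-framed flat plate with an amber pane, 54 mm along its x, 80 mm along its y, 12 mm thick, about 80 g, lying loose on the table. Origin: centre of its underside. Half a turn makes no difference. It and the mask plate may stand in either place.
- timer: white kitchen-style timer, 68 x 68 x 20 mm, loose bystander on the table. Origin: centre of its underside.
- vial_a: upright white lidded vial, 63 x 50 x 90 mm, loose bystander on the table at the far left. Origin: centre of its underside.
- autoclave_tape: roll of cream tape lying flat, 82 mm across, 18 mm high, loose bystander. Origin: centre of its underside.
Not all that is in view belongs to the job. There is more than one size of the filter_plate; the one meant has the size given above.

How it is judged:
By the outcome, as a careful person would: the job done as asked, in the order asked, and still so for the second after the job is handed in, while the arm keeps its last pose, push and grip.
It also fails if it takes over 54 s, if anything falls off the work surface, if the arm or the gripper's body presses on something with over 40 N, if the wrist force passes 120 N, or if a joint passes its speed limit or range.

## Working session

There is one attempt and no reset: what is moved stays moved. The work goes in short steps, each a Python script; the robot and the scene stay as the last script left them, time stands still between calls to the robot, and variables do not carry over. Pictures are saved under pics/ and viewed, at most 10 in all, crops included, and the job is handed in when it is done.

```bash
mkdir -p pics; cat > h.py <<'E'
import numpy as np, cv2
from scipy.spatial.transform import Rotation as R
from workcell import env
def Rot(o): return R.from_euler('xyz',o,degrees=True).as_matrix()
def proj(f,P):
    P=np.atleast_2d(P); c=(P-np.array(f["position"]))@Rot(f["orientation"])
    return np.c_[f["cx"]+f["fx"]*c[:,0]/-c[:,2], f["cy"]-f["fy"]*c[:,1]/-c[:,2]]
def ray(f,uv,z):
    u,v=uv; d=Rot(f["orientation"])@np.array([(u-f["cx"])/f["fx"],-(v-f["cy"])/f["fy"],-1])
    p=np.array(f["position"]); return p+d*(z-p[2])/d[2]
E
python3 - <<'E'
from h import *
s=env.read_state(); print(s["clock"],s["tool_rot"],s["position"])
for n in("scene","top"):
    f=env.grab_frame(n); cv2.imwrite(f"pics/{n}0.png",f["image"])
    print(n,{k:v for k,v in f.items() if k!="image"})
    for t in("exposure_box","sample_plate","mask_plate","filter_plate","shutter_handle","index_clip","pointer_tip"):
        r=env.search_frame(f,t)
        for q in r[:4]: print(t,np.round(q["xyz"],3),round(q["score"],2),np.round(proj(f,q["xyz"])[0]))
E
```

```text
0.0 [ 1.79876668e+02 -6.15416741e-03 -1.60884690e+02] [ 0.20456721 -0.58993324  0.22148037]
scene {'fx': 426.6153055898043, 'fy': 426.6153055898043, 'cx': 322.2012308174602, 'cy': 195.4962530681064, 'position': array([-0.06619603, -0.87259213,  1.11130477]), 'orientation': array([ 39.88518584,  -0.15492835, -33.59231772]), 'shot': 1}
exposure_box [ 0.48  -0.173  0.025] 0.67 [342. 201.]
sample_plate [ 0.552 -0.533  0.016] 0.45 [433. 272.]
mask_plate [ 0.577 -0.408  0.009] 0.67 [411. 240.]
filter_plate [ 0.195 -0.281  0.008] 0.53 [284. 270.]
shutter_handle [ 0.482 -0.21   0.062] 0.49 [350. 201.]
index_clip [ 0.554 -0.53   0.021] 0.38 [434. 270.]
top {'fx': 417.8234879771631, 'fy': 417.8234879771631, 'cx': 317.27148274067343, 'cy': 190.85124758305443, 'position': array([ 0.18715489, -0.13801594,  1.36341234]), 'orientation': array([  9.3100222 ,  -0.83419264, -88.7039666 ]), 'shot': 2}
exposure_box [ 0.555 -0.218  0.052] 0.93 [339. 145.]
sample_plate [ 0.595 -0.224  0.063] 0.68 [341. 132.]
mask_plate [ 0.58  -0.4    0.012] 0.59 [392. 142.]
filter_plate [ 0.441 -0.382  0.011] 0.65 [387. 183.]
filter_plate [ 0.219 -0.27   0.012] 0.51 [352. 250.]
shutter_handle [ 0.595 -0.225  0.064] 0.73 [341. 132.]
shutter_handle [ 0.501 -0.217  0.036] 0.58 [338. 162.]
shutter_handle [ 0.559 -0.527  0.019] 0.48 [431. 149.]
pointer_tip [ 0.506 -0.22   0.028] 0.68 [339. 161.]
```

View pics/top0.png

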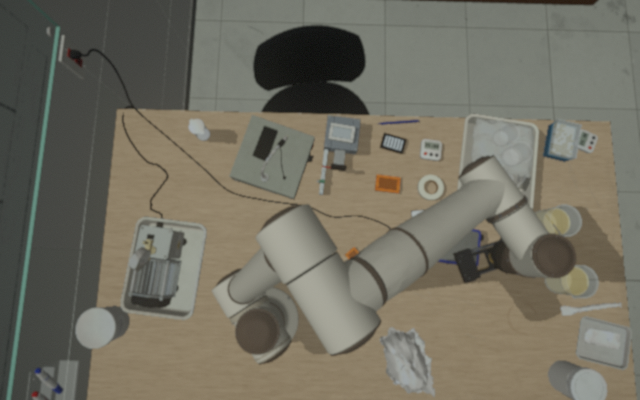

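View pics/scene0.png

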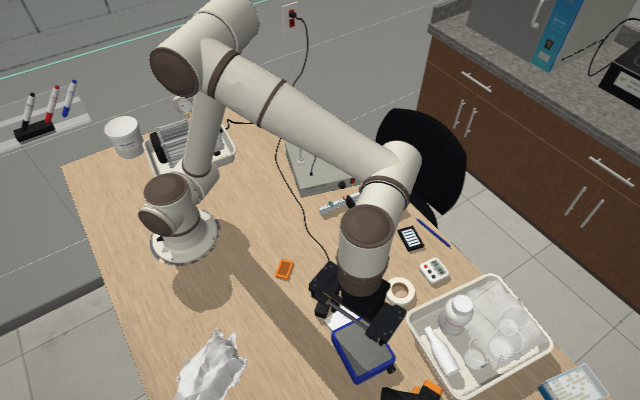

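The top view shows the box at (341,133), its handle at (339,160) and its rail at (323,172). The mask is the black plate with bars at (393,143). There are two candidates for the filter: the orange plate at (388,183), about 87x55 mm, and a smaller orange one at (352,252), about 55 mm long. The larger one fits the stated size. Other look-alikes are the timer at (431,149) and the black item on the grey scale at (266,143). Next I'll take a close look with the wrist camera.

```bash
python3 - <<'E'
from h import *
env.goto([0.46,-0.33,0.40],[180,0,180])
f=env.grab_frame("wrist"); cv2.imwrite("pics/w1.png",f["image"])
s=env.read_state(); print(s["clock"],s["tool_rot"],s["position"],s["joint_positions"])
print({k:v for k,v in f.items() if k!="image"})
for t in("mask_plate","filter_plate","sample_plate","shutter_handle"):
  for q in env.search_frame(f,t)[:3]: print(t,np.round(q["xyz"],3),round(q["score"],2),np.round(proj(f,q["xyz"])[0]))
E
```

```text
2.35 [ 1.79968355e+02 -7.95868239e-02  1.79937530e+02] [ 0.45947538 -0.33056573  0.39924923] [-1.93363304e+01  1.24431593e+01  1.15588694e+01 -3.60181232e-03
 -8.92012818e+01 -7.07261083e+01]
{'fx': 349.4406540606794, 'fy': 349.4406540606794, 'cx': 322.51051834323874, 'cy': 204.86277970119883, 'position': array([ 0.38619728, -0.33008925,  0.56280649]), 'orientation': array([-1.54991336e+01,  2.84849265e-02,  8.99511146e+01]), 'shot': 3}
mask_plate [ 0.579 -0.402  0.01 ] 0.62 [280. 228.]
filter_plate [ 0.44  -0.381  0.008] 0.59 [290. 144.]
sample_plate [ 0.589 -0.234  0.06 ] 0.84 [385. 244.]
shutter_handle [ 0.502 -0.218  0.033] 0.67 [395. 185.]
shutter_handle [ 0.559 -0.526  0.012] 0.51 [204. 217.]
```

View pics/w1.png

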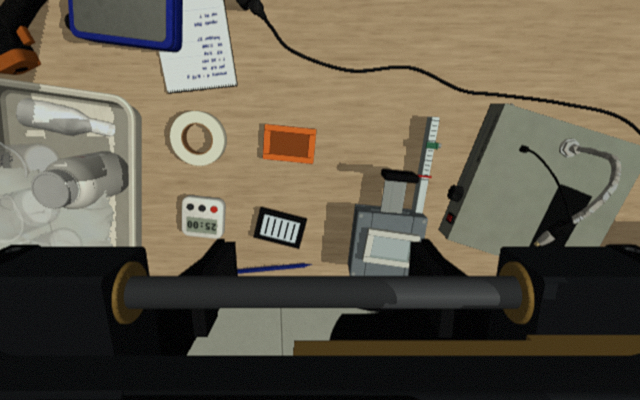

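The wrist view confirms all three objects. The mask is at (280,228), the full-size filter at (289,144) and the sample on the box at (390,248). The handle is at (400,177), with the red pointer at about (425,178) and the green clip at (432,146). I'll look at each plate from a matching relative pose and fit cuboid outlines.

```bash
cat >> h.py <<'E'
from scipy.optimize import minimize
def sil(f,x,y,a,z0,dims=(.054,.080,.012)):
    X,Y,Z=dims; c,s=np.cos(a),np.sin(a)
    P=[[x+c*i*X/2-s*j*Y/2,y+s*i*X/2+c*j*Y/2,z0+k*Z] for i in(-1,1) for j in(-1,1) for k in(0,1)]
    return cv2.convexHull(proj(f,P).astype(np.float32))
def fit(f,mask,x0,z0,dims=(.054,.080,.012)):
    "fit cuboid silhouette (x,y,yaw) to mask: IoU at 8x supersampling"
    S=4; ys,xs=np.nonzero(mask); b=[max(xs.min()-25,0),max(ys.min()-25,0),xs.max()+25,ys.max()+25]
    M=cv2.resize(mask[b[1]:b[3],b[0]:b[2]].astype(np.float32),None,fx=S,fy=S,interpolation=cv2.INTER_LINEAR)>.5
    def cost(p):
        h=(sil(f,p[0],p[1],p[2],z0,dims)[:,0]+.5-b[:2])*S-.5
        I=np.zeros(M.shape,np.uint8); cv2.fillPoly(I,[np.round(h*16).astype(np.int32)],1,shift=4)
        return 1-(M&(I>0)).sum()/(M|(I>0)).sum()
    r=minimize(cost,x0,method="Nelder-Mead",options=dict(initial_simplex=np.array(x0)+np.array([[0,0,0],[.006,0,0],[0,.006,0],[0,0,.08]]),xatol=1e-5,fatol=1e-5))
    return r.x,1-r.fun
def draw(f,items):
    I=f["image"].copy()
    for m,h in items:
        cs,_=cv2.findContours(m.astype(np.uint8),cv2.RETR_EXTERNAL,cv2.CHAIN_APPROX_NONE)
        cv2.drawContours(I,cs,-1,(255,0,255),1)
        if h is not None: cv2.polylines(I,[np.round(h).astype(int)],True,(0,255,0),1)
    return I
E
python3 - <<'E'
from h import *
import pickle
out=[];D={}
for t,p,z0 in(("sample_plate",[.589,-.23],.05),("filter_plate",[.44,-.381],0),("mask_plate",[.579,-.402],0)):
    env.goto([p[0],p[1]+.04,.21+z0],[180,0,-90])
    f=env.grab_frame("wrist"); r=env.trace(f,t); it=[]
    for q in r[:2]:
        x,i=fit(f,q["mask"],[*p,-.05],z0) if q["mask"].sum()>500 else (0,0)
        print(t,round(q["score"],2),q["mask"].sum(),np.round(x,4),round(i,3))
        if i: it.append((q["mask"],sil(f,*x,z0)))
    D[t]=f; out.append(draw(f,it)[40:300,180:460])
pickle.dump(D,open("views.pkl","wb"))
cv2.imwrite("pics/v2.png",np.hstack(out)[:, :800] if 0 else cv2.resize(np.hstack(out),(800,int(260*800/840))))
s=env.read_state(); print(s["clock"],s["joint_positions"],s["force"])
E
```

```text
sample_plate 0.61 4072 [ 0.5956 -0.2255 -0.1547] 0.975
filter_plate 0.85 4289 [ 0.4402 -0.3832 -0.0963] 0.974
filter_plate 0.85 1616 [ 0.44  -0.381 -0.05 ] 0.0
mask_plate 0.73 4238 [ 0.5796 -0.4023 -0.2783] 0.979
5.5167 [-1.84447162e+01  2.81224320e+01  8.43303796e+00  1.95951774e-03
 -7.03204357e+01  1.84770459e+01] [ 0.0371074  -0.12945493  1.07576067]
```

View pics/v2.png

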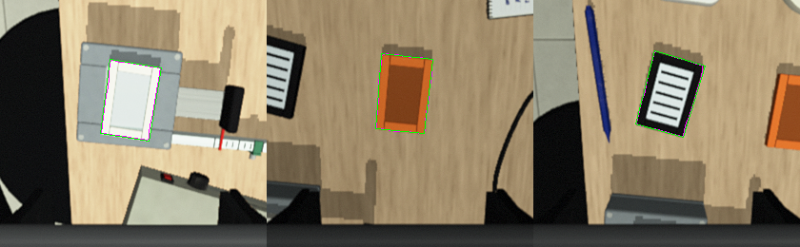

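The fitted outlines match all three plates, and the pane and frame colours are right. I'll pick up the mask and hover over the sample.

```bash
cat >> h.py <<'E'
def pick(x,y,a,z=.003):
    o=[180,0,-90+np.degrees(a)]
    env.gripper_to(.95); env.goto([x,y,z+.06],o)
    hit=env.move_straight([x,y,z],o,rate=.1,force_limit=6)
    env.gripper_to(0,20); s=env.read_state(); print("grip",hit,s["opening"],s["finger_force"],s["position"])
    env.move_straight([x,y,z+.13],o,rate=.2)
E
python3 - <<'E'
from h import *
pick(.5796,-.4023,-.2783)
x,y,a=.5956,-.2255,-.1547
env.goto([x,y,.13],[180,0,-90+np.degrees(a)])
f=env.grab_frame("wrist"); cv2.imwrite("pics/h3.png",f["image"])
s=env.read_state(); print(s["clock"],s["opening"],s["position"],s["force"])
E
```

```text
grip False 0.6185714499691747 19.978814721107483 [ 0.57969633 -0.40237161  0.00324618]
9.5333 0.6184007852069474 [ 0.59540378 -0.22593547  0.12922893] [ 0.53101794  0.11224977 -1.02917929]
```

View pics/h3.png

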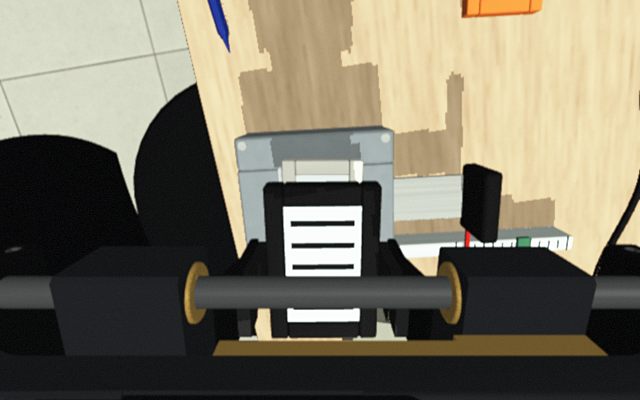

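The mask is held square, with its near edge at row 183 and the sample showing beneath it. I'll lower it, release, and check from the viewing pose.

```bash
cat >> h.py <<'E'
def place(x,y,a,zt):
    o=[180,0,-90+np.degrees(a)]
    env.move_straight([x,y,zt+.012],o,rate=.12); env.dwell(.1)
    e=np.array([x,y])-env.read_state()["position"][:2]
    hit=env.move_straight([x+e[0],y+e[1],zt-.003],o,rate=.03,force_limit=3)
    s=env.read_state(); print("place",hit,s["position"],s["force"])
    env.gripper_to(.75)
    env.move_straight([x,y,zt+.06],o,rate=.2)
def look(thing,p,z0,a=0,vz=None):
    env.goto([p[0],p[1]+.04,.21+(z0 if vz is None else vz)],[180,0,-90])
    f=env.grab_frame("wrist"); q=env.trace(f,thing)[0]
    x,i=fit(f,q["mask"],[*p,a],z0); print(thing,round(q["score"],2),q["mask"].sum(),np.round(x,4),round(i,3))
    return f,q["mask"],x
E
python3 - <<'E'
from h import *
x,y,a=.5956,-.2255,-.1547
place(x,y,a,.065)
f,m,p=look("mask_plate",(x,y),.062,a,.05)
for t in["sample_plate"]:
    for q in env.trace(f,t)[:1]: print(t,q["score"],q["mask"].sum())
I=draw(f,[(m,sil(f,*p,.062)),(np.zeros(m.shape),sil(f,x,y,a,.05))])
c=[c for c in proj(f,[x,y,.06])[0].astype(int)]
cv2.imwrite("pics/c4.png",np.hstack([cv2.resize(J[c[1]-65:c[1]+65,c[0]-65:c[0]+65],(400,400),interpolation=cv2.INTER_CUBIC) for J in(f["image"],I)]))
print(env.read_state()["clock"])
E
```

```text
place True [ 0.59498941 -0.22504235  0.06494783] [ 0.81536132 -0.17331831  2.89720601]
mask_plate 0.58 4445 [ 0.5947 -0.225  -0.153 ] 0.977
12.425
```

View pics/c4.png

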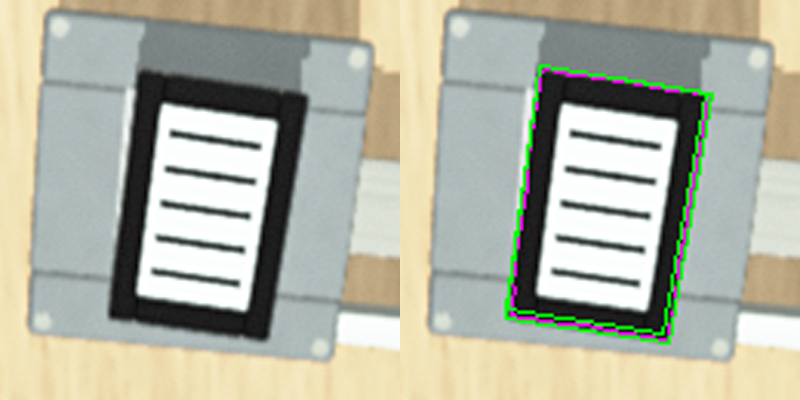

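The mask lies slightly off the sample: a white sliver on the left (world +x) tapers from about 3 mm at the top to 0 at the bottom. I'll measure it properly, refitting the saved sample view with sub-pixel edges.

```bash
python3 - <<'E'
from h import *
import pickle
f=pickle.load(open("views.pkl","rb"))["sample_plate"]
g=f["image"].min(2)
c=proj(f,[.5956,-.2255,.06])[0].astype(int); print(c)
for thr in(190,205,220,235):
    m=np.zeros(g.shape,np.uint8); m[c[1]-55:c[1]+55,c[0]-45:c[0]+45]=(g[c[1]-55:c[1]+55,c[0]-45:c[0]+45]>thr)
    n,l,st,_=cv2.connectedComponentsWithStats(m); k=1+st[1:,4].argmax(); 
    cs,_=cv2.findContours((l==k).astype(np.uint8),cv2.RETR_EXTERNAL,cv2.CHAIN_APPROX_NONE)
    mm=cv2.fillPoly(np.zeros_like(m),[max(cs,key=cv2.contourArea)],1)
    print(thr,mm.sum(),*fit(f,mm>0,[.5956,-.2255,-.15],.05), "top face only", *fit(f,mm>0,[.5956,-.2255,-.15],.062,(.054,.08,.0001)))
I=cv2.imread("pics/c4.png")[:,:400].min(2).astype(int)
for r in range(90,320,20):
    row=I[r,90:180]; b=np.argmax(row<70); w=np.nonzero(row[:b]>215)[0]; print(r,90+b,(w.min()+90,len(w)) if len(w) else None)
J=f["image"][c[1]-65:c[1]+65,c[0]-65:c[0]+65]
cv2.imwrite("pics/s5.png",cv2.resize(J,(560,560),interpolation=cv2.INTER_CUBIC))
E
```

```text
[316 146]
190 4178 [ 0.59577952 -0.22501471 -0.14744982] 0.9699989664998302 top face only [ 0.59594634 -0.22483629 -0.14657188] 0.9699396728468811
205 4056 [ 0.59562621 -0.22484544 -0.15496817] 0.9702873770098392 top face only [ 0.59562905 -0.22484841 -0.15443866] 0.9702873770098392
220 3143 [ 0.59833372 -0.22534353 -0.16359664] 0.7562340201534066 top face only [ 0.59902144 -0.22515553 -0.16657215] 0.7566733412625525
235 522 [ 0.59612128 -0.22447758 -0.14991269] 0.17124679322729608 top face only [ 0.5960175  -0.22451463 -0.15118537] 0.1709310662706136
90 137 (np.int64(128), 3)
110 135 (np.int64(125), 6)
130 132 (np.int64(123), 5)
150 130 (np.int64(122), 3)
170 128 (np.int64(120), 4)
190 125 None
210 123 (np.int64(117), 2)
230 120 None
250 117 None
270 114 None
290 112 None
310 110 None
```

View pics/s5.png

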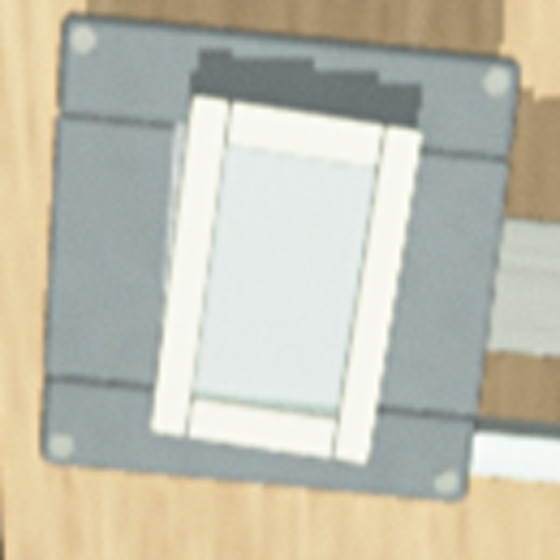

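The pale sliver is the box window's edge, which also shows at the left of the sample in the first view. So the mask is off by only about 0.9 mm in x. I'll fix that with a quick regrip and a small shift, then recheck.

```bash
python3 - <<'E'
from h import *
a=-.153; o=[180,0,-90+np.degrees(a)]; P=lambda:print(np.round(env.read_state()["position"],4))
x,y=.5950,-.2250
env.move_straight([x,y,.10],o,rate=.2); env.move_straight([x,y,.066],o,rate=.1,force_limit=6); P()
env.gripper_to(0,15); P()
env.move_straight([x,y,.069],o,rate=.05); P()
env.move_straight([.5959,-.2250,.069],o,rate=.05); env.dwell(.2); P()
e=np.array([.5959,-.2250])-env.read_state()["position"][:2]
print(env.move_straight([.5959+e[0],-.225+e[1],.0635],o,rate=.02,force_limit=3)); P()
env.gripper_to(.75); env.move_straight([x,y,.12],o,rate=.2)
f,m,p=look("mask_plate",(x,y),.062,a,.05)
print(env.read_state()["clock"])
E
```

```text
[ 0.5954 -0.225   0.0665]
[ 0.5954 -0.2251  0.0668]
[ 0.5949 -0.225   0.069 ]
[ 0.5958 -0.225   0.0689]
True
[ 0.5963 -0.2251  0.0667]
mask_plate 0.66 4506 [ 0.5962 -0.2251 -0.145 ] 0.983
16.925
```

The mask is now within about 0.5 mm of the sample. Next, the filter.

```bash
python3 - <<'E'
from h import *
pick(.4402,-.3832,-.0963)
x,y,a=.5959,-.2251,-.150
env.goto([x,y,.14],[180,0,-90+np.degrees(a)])
place(x,y,a,.077)
f,m,p=look("filter_plate",(x,y),.074,a,.05)
c=proj(f,[x,y,.07])[0].astype(int)
A=cv2.resize(f["image"][c[1]-65:c[1]+65,c[0]-65:c[0]+65],(400,400),interpolation=cv2.INTER_CUBIC)
env.goto([.44,-.21,.27],[180,0,-90])
f=env.grab_frame("wrist"); import pickle; pickle.dump(f,open("hv.pkl","wb"))
for t in("shutter_handle","pointer_tip","index_clip","exposure_box"):
  for q in env.search_frame(f,t)[:2]: print(t,np.round(q["xyz"],3),round(q["score"],2),np.round(proj(f,q["xyz"])[0]))
cv2.imwrite("pics/c6.png",np.hstack([A,f["image"]])[:,:] if 0 else cv2.resize(f["image"],(640,400))); cv2.imwrite("pics/c6a.png",A)
print(env.read_state()["clock"])
E
```

```text
grip False 0.612872353350803 19.997380077838898 [ 0.44025047 -0.38330418  0.00322128]
place True [ 0.59543892 -0.22451854  0.07706576] [ 0.09564517 -0.20716391  3.17342892]
filter_plate 0.73 10371 [ 0.6196 -0.2428 -0.103 ] 0.237
shutter_handle [ 0.505 -0.22   0.033] 0.73 [265. 165.]
shutter_handle [ 0.547 -0.218  0.049] 0.72 [225. 169.]
pointer_tip [ 0.507 -0.221  0.036] 0.76 [263. 164.]
index_clip [ 0.441 -0.164  0.027] 0.73 [321. 210.]
exposure_box [ 0.545 -0.22   0.052] 0.61 [227. 167.]
25.5583
```

View pics/c6.png

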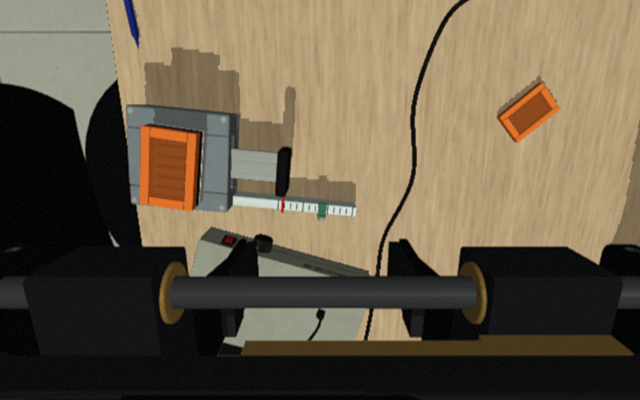

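View pics/c6a.png

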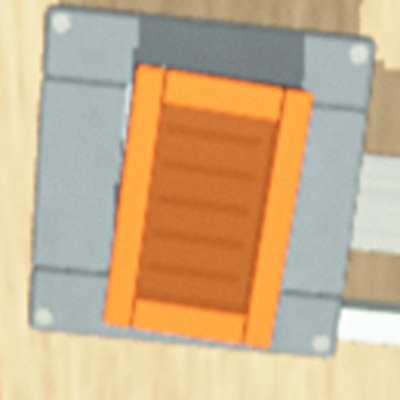

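The filter sits close to flush, with a thin dark edge showing on its left. The handle top is at (283,172), the pointer at (283,205) and the clip at (322,210). I'll measure the filter by colour and get the rail direction, pointer, clip and paddle positions.

```bash
python3 - <<'E'
from h import *
import pickle
f=pickle.load(open("hv.pkl","rb")); I=f["image"]; H=cv2.cvtColor(I,cv2.COLOR_BGR2HSV)
def box(m,x0,y0,x1,y1):
    o=np.zeros(m.shape,bool); o[y0:y1,x0:x1]=m[y0:y1,x0:x1]; return o
def big(m):
    n,l,st,_=cv2.connectedComponentsWithStats(m.astype(np.uint8)); return l==1+st[1:,4].argmax()
h,s,v=[H[...,i].astype(int) for i in range(3)]
o=big(box((h<22)&(s>150)&(v>60),120,110,215,225))
cs,_=cv2.findContours(o.astype(np.uint8),cv2.RETR_EXTERNAL,cv2.CHAIN_APPROX_NONE); o=cv2.fillPoly(np.zeros(o.shape,np.uint8),[max(cs,key=cv2.contourArea)],1)>0
print("filter",o.sum(),*fit(f,o,[.5956,-.2250,-.15],.074))
cen=lambda m:np.array(np.nonzero(m))[::-1].mean(1)
red=big(box(((h<8)|(h>172))&(s>120)&(v>80),270,190,300,225)); gr=big(box((h>50)&(h<90)&(s>90),300,190,345,225))
print("red",red.sum(),cen(red),ray(f,cen(red),.032),"green",gr.sum(),cen(gr))
print("green top c",ray(f,cen(gr),.029))
w=big(box((s<60)&(v>190),232,190,362,222)); pts=np.array([ray(f,p,.026)[:2] for p in np.argwhere(w)[:,::-1]])
d=cv2.fitLine(pts.astype(np.float32),cv2.DIST_HUBER,0,.01,.01)[:2,0]; print("rail",w.sum(),np.arctan(d[1]/d[0]))
k=big(box(v<50,270,140,300,200)); r=cv2.minAreaRect(np.argwhere(k)[:,::-1].astype(np.float32)); print("paddle",k.sum(),r,ray(f,r[0],.07),ray(f,r[0],.05))
# blue-grey box outline via trace
g=env.grab_frame("wrist"); q=env.trace(g,"exposure_box")[0]["mask"]; print(q.sum(),np.array(np.nonzero(q)).min(1),np.array(np.nonzero(q)).max(1))
for u in(.05,): 
    m=q&(np.arange(640)[None]<245); print("box",*fit(g,m,[.6,-.22,-.1],0,(.11,.11,.05)))
p=env.trace(g,"shutter_handle")[0]["mask"]; print(p.sum(),cen(p))
print("padfit",*fit(g,k,[.485,-.21,-.1],.028,(.012,.05,.042)))
E
```

```text
filter 4542 [ 0.59576165 -0.22419195 -0.1469721 ] 0.9715195376774176
red 39 [282.46153846 204.1025641 ] [ 0.48708324 -0.17304111  0.032     ] green 93 [321.53763441 209.52688172]
green top c [ 0.44058865 -0.16538873  0.029     ]
rail 358 -0.098729834
paddle 593 ((282.7367248535156, 171.44911193847656), (12.572091102600098, 49.490135192871094), 3.814074993133545) [ 0.48117446 -0.21907299  0.07      ] [ 0.48346425 -0.21552678  0.05      ]
9029 [103 127] [214 356]
box [ 0.59764429 -0.22847085 -0.08865261] 0.4974680518125707
2092 [264.1749522  166.87189293]
padfit [ 0.48372461 -0.2157924  -0.14335348] 0.8226660877116804
```

The filter is within about 1 mm of the mask. The rail and box edges give a box yaw of about -0.10 rad and the pull to the clip comes to about 47 mm. I'll grip the paddle with the tool half-turned, so the wrist camera faces the pointer, then pull and look.

```bash
cat >> h.py <<'E'
A=-.10; EX=np.array([np.cos(A),np.sin(A),0]); OH=[180,0,90+np.degrees(A)]
def pc(f):
    I=cv2.cvtColor(f["image"],cv2.COLOR_BGR2HSV).astype(int); h,s,v=I[...,0],I[...,1],I[...,2]
    out=[]
    for m,z in((((h<8)|(h>172))&(s>120)&(v>80),.0335),((h>50)&(h<90)&(s>90),.030)):
        n,l,st,ce=cv2.connectedComponentsWithStats(m.astype(np.uint8))
        for k in range(1,n):
            if st[k,4]>25: out.append((z,st[k].tolist(),np.round(ray(f,ce[k],z)@EX,4)))
    return out
E
python3 - <<'E'
from h import *
p=np.array([.4825,-.2163,.039])
env.gripper_to(.5)
env.goto(p+[0,0,.08],OH)
print(env.read_state()["joint_positions"])
print(env.move_straight(p,OH,rate=.1,force_limit=6))
env.gripper_to(0,45); s=env.read_state(); print("grip",s["opening"],s["finger_force"],s["position"],s["force"])
env.move_straight(p-EX*.045,OH,rate=.06); env.dwell(.2)
f=env.grab_frame("wrist"); cv2.imwrite("pics/p7.png",f["image"]); print(pc(f))
s=env.read_state(); print(s["clock"],s["opening"],s["finger_force"],s["position"],s["position"]@EX,s["force"])
E
```

```text
Traceback (most recent call last):
workcell.Unreachable: the arm cannot take that pose within its joint ranges
```

```bash
python3 - <<'E'
from h import *
p=np.array([.4825,-.2163,.039])
q=np.array(env.inverse_kinematics(p+[0,0,.08],[180,0,-90+np.degrees(A)])); print(q)
q[5]-=180; assert q[5]>-176
env.set_joints(q)
print(env.read_state()["tool_rot"],env.read_state()["position"])
print(env.move_straight(p,OH,rate=.1,force_limit=6))
env.gripper_to(0,45); s=env.read_state(); print("grip",s["opening"],s["finger_force"],s["position"],s["force"])
env.move_straight(p-EX*.045,OH,rate=.06); env.dwell(.2)
f=env.grab_frame("wrist"); cv2.imwrite("pics/p7.png",f["image"]); print(pc(f))
s=env.read_state(); print(s["clock"],s["opening"],s["finger_force"],s["position"],s["position"]@EX,s["force"])
E
```

```text
[ -6.55559949  18.62031327 -21.26286902   0.         -50.11681771
   0.82602154]Traceback (most recent call last):
  File "<stdin>", line 4, in <module>
AssertionError
```

Half-turned pose exceeds the last joint's range, so I'll use the normal one.

```bash
sed -i 's/OH=\[180,0,90+/OH=[180,0,-90+/' h.py; python3 - <<'E'
from h import *
p=np.array([.4825,-.2163,.039])
env.goto(p+[0,0,.08],OH)
print(env.move_straight(p,OH,rate=.1,force_limit=6))
env.gripper_to(0,45); s=env.read_state(); print("grip",s["opening"],s["finger_force"],s["position"],s["position"]@EX,s["force"])
env.move_straight(p-EX*.046,OH,rate=.06); env.dwell(.2)
f=env.grab_frame("wrist"); print(pc(f)); t=env.grab_frame("scene")["image"][160:240,290:410]
cv2.imwrite("pics/p7.png",np.vstack([f["image"][100:300],cv2.resize(t,(640,427)) [:400]]) if t.size else f["image"])
s=env.read_state(); print(s["clock"],s["opening"],s["finger_force"],s["position"],s["position"]@EX,s["force"])
E
```

```text
False
grip 0.1352907319729666 45.001881290227175 [ 0.4831681  -0.21635759  0.03911803] 0.5023539871524083 [ 1.87600391  0.44847632 -1.05478507]
[]
29.9 0.13356637643297634 45.0116029009223 [ 0.43721284 -0.21184504  0.03911976] 0.4561778110586259 [ 5.77858604 -1.98045434 -4.65120984]
```

View pics/p7.png

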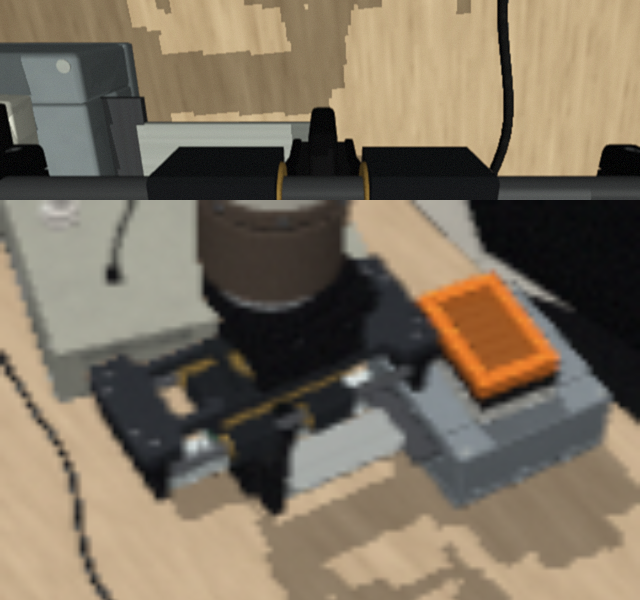

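The paddle is gripped (11.7 mm) and pulled about 46 mm, and the scene view shows the stack undisturbed. The gripper hides the pointer, so I'll cross-check the needed travel from the earlier, independent wrist views.

```bash
python3 - <<'E'
from h import *
import pickle
f1={'fx':349.44065,'fy':349.44065,'cx':322.5105,'cy':204.8628,'position':[0.38619728,-0.33008925,0.56280649],'orientation':[-15.4991336,.0284849,89.9511146],'image':cv2.imread("pics/w1.png")}
V=pickle.load(open("views.pkl","rb"))
for f in(f1,V["sample_plate"],pickle.load(open("hv.pkl","rb"))):
    for z,st,b in pc(f):
        if 200<st[0] and st[4]<300: print(z,st,b)
    print()
E
```

```text
0.0335 [211, 207, 6, 6, 29] 0.5873
0.03 [426, 142, 12, 7, 59] 0.4547

0.0335 [409, 175, 7, 23, 68] 0.502
0.0335 [352, 223, 8, 7, 36] 0.5601
0.03 [445, 188, 11, 15, 115] 0.4551

0.0335 [281, 196, 4, 17, 39] 0.5018
0.03 [318, 203, 8, 14, 93] 0.4549
```

Three views agree that 47.0 mm of travel is needed. I'll add the last millimetre, hold and hand in.

```bash
python3 - <<'E'
from h import *
p=np.array([.4825,-.2163,.039])
env.move_straight(p-EX*.047,OH,rate=.03); env.dwell(.4)
s=env.read_state(); print(s["clock"],s["opening"],s["position"]@EX,s["force"])
assert abs(s["position"]@EX-.4553)<.0015
print(env.close_job())
E
```

```text
30.55 0.13674000725555405 0.4552327748137453 [ 5.74504247 -0.98667027 -5.29873394]
the job is handed in; nothing more can be done
None
```

The job is handed in at 30.6 s: mask and filter are stacked on the sample to within about 1 mm, and the shutter is held about 47 mm out at the clip; the gripper hid the pointer there, so that position rests on measurement, not sight.

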